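Run the salt cup along the bent rail and lock it at the cutter end

TASK

Slide the hanging salt-cup carrier by its red tab along the bent blue rail, round both bends, until it presses the black spring buffer in a few millimetres at the far end, without forcing it against the rail (stay well under 15 N). Then let go and swing the yellow keeper fully across the rail behind it, so that the cup hangs locked next to the buffer; leave the bowl, tumbler, mango and cutter alone.

Things in the scene. Friction and masses are not known exactly. Their poses are not given: they have to be found in the camera images.
- rail: Bent blue steel rail, a round 8 mm bar, level, 130 mm above the work surface, on a post at each end; rigid, fixed. Origin on the work surface under its beginning (start post); x along leg 1, z up. From above: leg 1 along x, LEFT turn of 65 degrees, middle leg, RIGHT turn of 65 degrees, leg 3 parallel to leg 1, buffer.
- leg1 (a point): Beginning of the rail's centreline, 130 mm above rail's origin, same axes. Bends are arcs of 30 mm centreline radius (beginning 19 mm before the corner point where the centrelines would meet). Corner 1 lies 95 to 165 mm along x from here, differs every time and is not reported: feel or look for it. Corner 1 to corner 2 is always 110 mm, so leg 3 lies 99.7 mm left of leg 1.
- stop (a point): Centre of the buffer's unpressed front face, on the rail's centreline (130 mm up) at the end of leg 3; x points along leg 3 (the way the carrier is to go), z up. The ring is home when it touches this face, its centre 6 mm before it. It lies 110 to 160 mm beyond corner 2 (differs every time).
- carrier: Loose carrier threaded on the rail, about 0.1 kg: brass ring (bore 12 mm, outside 20, 12 long: 2 mm play all round, about 18 degrees of swivel), red tab on top, 8 mm stem and open metal cup below (50 mm across, bottom 75 mm under the ring's centre). Origin: ring's centre; x = ring's axis, towards the buffer at the start; z up. It must be turned to follow the bends.
- ring (a point): Centre of the carrier's ring; axes as carrier. Hanging freely it is 2 mm below the rail's centreline.
- tab (a point): Where to grip the red tab, 32 mm above the ring's centre. The tab is 12 mm along the rail, 10 mm across it, and stands from 9 to 50 mm above the ring's centre; grip it across the rail, from above. Close on it gently. Starts 36 to 46 mm from the rail's beginning.
- buffer (a joint): How far the black sleeve (18 mm across, on the rail) is pressed in: 0 free, 0.010 m fully in; spring of 0.7 N per mm, returns when let go.
- keeper (a joint): Swing of the yellow keeper, rad: 0 open, lying along the rail; 1.571 closed, straight across under the rail behind the carrier's stem (can go on to 1.70, pressing the carrier into the buffer). Starts at 0 to 0.25, stays put. Closes clockwise seen from above about an upright pivot 16 mm before stop and 55 mm right of leg 3 (looking towards the buffer). Bar 70 mm long, 8 mm thick, its middle 16 mm below the rail's centreline.
- keeper_peg (a point): Top centre of the keeper's upright yellow peg, 10 mm thick, 40 mm tall, on the bar 35 mm from the pivot; its top is 28 mm above the rail's centreline. Push it sideways (about 1.5 N) to swing the keeper. Open, the bar points from the pivot backwards along leg 3; closed, it points left across leg 3.
- bowl: Loose metal bowl, 170 mm across, 60 mm high, bystander. Origin under its middle.
- tumbler: Loose steel tumbler, 66 mm across, 85 mm high, bystander. Origin under its middle.
- mango: Loose green mango, 97 mm long, 68 mm across and high, bystander. Origin under its middle.
- cutter: Fixed pickle cutter, wooden block 100 x 260 x 55 mm with a blade and lever, 135 mm high in all, bystander. Origin under its middle.

How it is judged (in metres and radians):
On the way, in this order (a step that is already met when the one before it is completed fails the run):
1. the carrier's ring presses the buffer in by at least 2 mm, with the keeper still open (value of joint buffer above 0.002 m and x of ring in the frame of stop above -0.012 m and distance between ring and stop below 0.015 m and value of joint keeper below 0.6 rad), for 0.05 s.
2. the keeper is swung across behind the carrier (value of joint keeper above 1.3 rad and distance between ring and stop below 0.016 m), for 0.2 s.
At the end, for the whole second after the job is handed in: The ring's centre is within 16 mm of the buffer's front face (home is 6 mm), the cup hangs upright within 20 degrees and at rest, the keeper is closed beyond 1.3 rad, the buffer is not pressed in by more than 6 mm (all of step 2 and value of joint buffer below 0.006 m and angle between ring's own z axis and vertical below 0.35 rad and linear speed of carrier below 0.03 m/s); the robot touches nothing.
It fails at once if the carrier is forced against the rail or its parts with more than 15 N while it is being slid (contact force between carrier and rail above 15 N and distance of ring from where it was at the start of the episode above 0.012 m).
It fails at once if the fingers push on the rail, buffer or keeper with more than 25 N (contact force between the fingers and rail above 25 N).
It fails at once if a bystander is moved by more than 20 mm (distance of any of bowl, tumbler, mango from where it was at the start of the episode above 0.02 m).
It fails at once if the robot pushes against the cutter (contact force between any of the arm, the fingers and cutter above 5 N).
It also fails if it takes over 72 s, if anything falls off the work surface, if the arm or the gripper's body presses on something with over 40 N, if the wrist force passes 120 N, or if a joint passes its speed limit or range.

ROBOT

A 6-joint arm with a two-finger parallel gripper is mounted at the origin on the work surface. World frame = base frame: x ahead of the robot, y to its left, z up, the work surface at z = 0. Lengths are in m, angles in degrees, forces in N, time in s.
With the tool pointing down it reaches from about 0.3 to 0.75 m from the base axis. Payload 8.5 kg.
Tool frame: the origin (TCP) lies at the very end of the fingers, on their centre line; the grasp point (between the pads) lies 19 mm behind it (env.tcp_to_grasp is the distance from the TCP to the grasp point, in m); z points along the fingers, y is the line along which they close (so a half turn about z gives the same grasp; the last joint's range is limited). The gripper opens to 85 mm and grips with 20 to 120 N. Pads are 22 mm wide; open, the fingers measure 114 mm over their backs; the gripper's body (76 mm by 85 mm) begins 54 mm behind the grasp point. The pads swing forward as they close: fully open they stand 13 mm farther back than shut.
Start: joints at [52.695, 21.807, 74.336, -0, 83.858, -12.336], TCP at [0.232, 0.499, 0.231] pointing down, gripper open.
Joint ranges: [-178.18, 178.18], [-50.72, 133.34], [12.68, 142.11], [-81.47, 261.47], [9.98, 163.14], [-165.26, 165.26]. Speed limits (degrees/s): [136.94, 136.94, 180, 180, 180, 180].

INTERFACE

Orientations are given as a 3x3 rotation matrix whose columns are the frame's x, y, z axes.
In Python, from rig import status, get_image, env gives the robot as it stands.
- The arm moves only by the shell command python3 -m handwheel 'ROWS' [FORCE]. ROWS is text: rows parted by semicolons, each of 7 numbers parted by spaces: the shift along the world's x, y, z in cm, then the turn, a rotation vector about the world's x, y, z in degrees, then the opening, from 0 (shut) to 1 (fully open). In form: dx dy dz wx wy wz gripper; .... A call has 1 to 8 rows; each row is the pose to reach, as a shift and turn from the pose commanded when the call began; what a row does not reach only later rows make up. A row lasts 1/12 s, in which the tool goes at most 41.7 mm and 7.16 degrees, less where a joint would pass 70% of its speed; a pose out of reach is approached as far as the arm can. A call with a gripper value outside its range is refused whole. The fingers move at their own pace and stop on an object; FORCE is the grip in N (left out, the last holds). Time passes only in rows, so rows that repeat a pose let the fingers close. It gives the time, the measured TCP pose, the force, the opening and the grip force at its end, in the units of the state.
- status.observe(): the state, without advancing time (a new reading comes with each control period).
- get_image(name): name is "scene" or "top" or "wrist"; returns a dict with "color" (400x640x3 uint8, red, green, blue), "vertical_fov" (degrees; the focal length in pixels is half the picture's height over the tangent of half this angle, whatever the lens; pixels are square), "cx", "cy" (the principal point, pixels), "xyz" and "orientation" of the camera in the world. Camera axes: x right, y down, z forward; pixel columns grow to the right and rows downward; lengths in m; the calibration is good to about 2 mm. A picture is of the moment at which its call begins. There is no depth.
- env.close_job(): hands the job in; it is judged then, once.
The state is a dict: "time_s": time; "q": joint angles; "qvel": joint speeds; "joint_efforts": joint torques, N m; "position": TCP position; "tool_rot": TCP orientation; "ft_force": force on the tool from outside, world axes, zero at the start; "wrist_torque": the same for the moment, N m; "grip_width": finger opening in m; "gripper_force": force on a finger pad.
Only numpy, scipy, OpenCV 4.12 (cv2) and the standard library are available. Lean on these libraries where they do the work, as an engineer would, in place of code of your own. Each camera call takes 0.05 s, during which the arm holds its last target. There are 200 camera calls.

## Working session

There is one attempt and no reset: what is moved stays moved. The work goes in short steps, Python scripts to look and compute and a shell command to move; the robot and the scene stay as the last step left them, time stands still between calls to the robot, and variables do not carry over. Pictures are saved under pics/ and viewed, at most 10 in all, crops included, and the job is handed in when it is done.

```bash
mkdir -p pics; ls
python3 - <<'E'
from rig import status,get_image,env
import cv2,numpy as np
for n in("top","scene"):
    d=get_image(n);cv2.imwrite(f"pics/{n}0.png",d["color"][:,:,::-1])
    print(n,d["vertical_fov"],d["cx"],d["cy"],d["xyz"],np.round(d["orientation"],4).tolist())
s=status.observe();print(s["time_s"],s["position"],np.round(s["tool_rot"],3).tolist(),s["grip_width"],env.tcp_to_grasp)
E
```

```text
pics
top 48.318070282344145 322.02076212726564 203.56465360668136 [0.4636352  0.15381474 1.19112122] [[0.0292, -0.9873, 0.1563], [-0.999, -0.0343, -0.0303], [0.0353, -0.1553, -0.9872]]
scene 44.87765976193752 324.8798353401922 198.14663318157199 [ 1.19098079 -0.65386452  0.91179967] [[0.8213, 0.3553, -0.4463], [0.5701, -0.5363, 0.6224], [-0.0182, -0.7656, -0.643]]
0.1 [0.2320235  0.49838442 0.23079797] [[-0.907, 0.422, -0.001], [0.422, 0.907, -0.001], [0.0, -0.001, -1.0]] 0.08530139620186646 0.0187
```

View pics/top0.png

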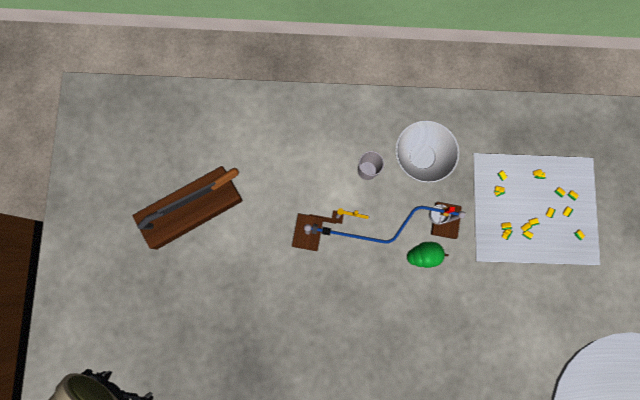

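View pics/scene0.png

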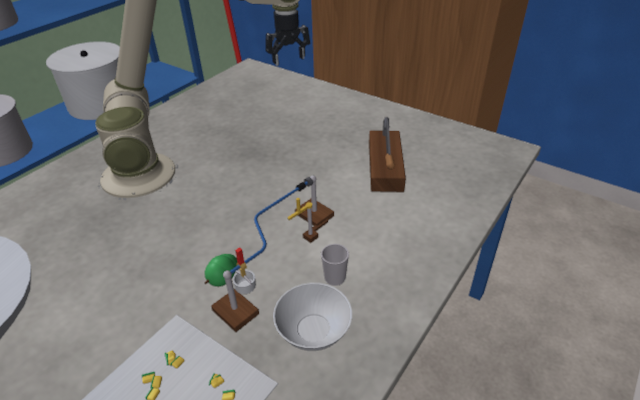

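```bash
cat > h.py <<'E'
import cv2,numpy as np
from scipy.optimize import least_squares
from scipy.spatial import cKDTree
def f(d): return 200/np.tan(np.radians(d["vertical_fov"])/2)
def proj(d,P):
    c=(np.atleast_2d(P)-d["xyz"])@np.array(d["orientation"]); return c[:,:2]/c[:,2:]*f(d)+[d["cx"],d["cy"]]
def onz(d,uv,z):
    r=np.array(d["orientation"])@np.array([(uv[0]-d["cx"])/f(d),(uv[1]-d["cy"])/f(d),1]); o=np.array(d["xyz"]); return o+r*(z-o[2])/r[2]
def tri(obs):
    A=0;b=0
    for d,uv in obs:
        r=np.array(d["orientation"])@np.array([(uv[0]-d["cx"])/f(d),(uv[1]-d["cy"])/f(d),1]);r/=np.linalg.norm(r)
        M=np.eye(3)-np.outer(r,r);A=A+M;b=b+M@d["xyz"]
    return np.linalg.solve(A,b)
R=.03;A65=np.radians(65);T=R*np.tan(A65/2)
def path(p,s):
    """p=x,y,yaw,a,b ; s arclength -> Nx3 (x,y,heading)"""
    x,y,yaw,a,b=p; L=[a-T,R*A65,.110-2*T,R*A65,b-T];k=[0,1/R,0,-1/R,0]
    out=[]
    for t in np.atleast_1d(s):
        X=Y=h=0.;
        for i,(l,kk) in enumerate(zip(L,k)):
            u=min(t,l) if i<4 else t
            if kk==0: X+=u*np.cos(h);Y+=u*np.sin(h)
            else:
                X+=(np.sin(h+kk*u)-np.sin(h))/kk;Y-=(np.cos(h+kk*u)-np.cos(h))/kk;h+=kk*u
            t-=u
            if t<=0: break
        c,n=np.cos(yaw),np.sin(yaw);out.append([x+c*X-n*Y,y+n*X+c*Y,h+yaw])
    return np.array(out)
def total(p): return p[3]+p[4]+.110-4*T+2*R*A65
def blue(img,roi):
    h=cv2.cvtColor(img,cv2.COLOR_RGB2HSV);m=cv2.inRange(h,(100,110,40),(125,255,255))
    k=np.zeros_like(m);x0,y0,x1,y1=roi;k[y0:y1,x0:x1]=m[y0:y1,x0:x1]
    return np.argwhere(k)[:,::-1].astype(float)
E
cat > fit.py <<'E'
from h import *
from rig import get_image
D={n:get_image(n) for n in("top","scene")}
B={"top":blue(D["top"]["color"],(310,190,475,260)),"scene":blue(D["scene"]["color"],(215,170,325,300))}
a=onz(D["top"],(463,212),.13);b=onz(D["top"],(417,208),.13);c=onz(D["top"],(391,242),.13);e=onz(D["top"],(325,231),.13)
print(a,b,c,e,np.linalg.norm(b-c))
yaw=np.arctan2(*(e-c)[1::-1])
def res(p):
    P=path(p,np.linspace(0.0,total(p),150));P3=np.c_[P[:,:2],np.full(150,.13)];r=[]
    for n in B:
        q=proj(D[n],P3);r+=[cKDTree(q).query(B[n])[0]]
    return np.concatenate(r)
p=least_squares(res,[a[0],a[1],yaw,.13,.135],loss="soft_l1",x_scale=[.01,.01,.05,.01,.01],diff_step=1e-4).x
print(p,np.degrees(p[2]),{n:len(B[n]) for n in B},np.sqrt(np.mean(res(p)**2)))
np.save("p.npy",p)
ims=[]
for n,roi in(("top",(310,190,475,260)),("scene",(215,170,345,300))):
    im=D[n]["color"][:,:,::-1].copy();x0,y0,x1,y1=roi
    k=4 if n=="top" else 4
    im=cv2.resize(im[y0:y1,x0:x1],None,fx=k,fy=k,interpolation=cv2.INTER_CUBIC)
    P=path(p,np.linspace(0,total(p),60))
    if n=="scene": im=im[:,:]
    for u in proj(D[n],np.c_[P[:,:2],np.full(60,.13)]): cv2.circle(im,tuple(int(v) for v in ((u-[x0,y0]+.5)*k)),1,(0,255,255),-1)
    ims.append(im)
cv2.imwrite("pics/c1.png",cv2.copyMakeBorder(ims[0],0,0,0,0,0))
W=np.zeros((ims[0].shape[0]+0,800,3),np.uint8);W[:,:660]=ims[0]
s=cv2.resize(ims[1],(320,320));out=np.zeros((600,660,3),np.uint8);out[:280]=ims[0];out[280:600,:320]=s
cv2.imwrite("pics/c1.png",out)
E
python3 fit.py
```

```text
[ 0.62283998 -0.22206056  0.13      ] [ 0.62879839 -0.10942059  0.13      ] [ 0.54440394 -0.0464226   0.13      ] [0.56562745 0.11220714 0.13      ] 0.1053146293818538
[ 0.61404302 -0.24208433  1.41962567  0.13553156  0.18822735] 81.33855913908052 {'top': 395, 'scene': 296} 0.89176409601322
```

View pics/c1.png

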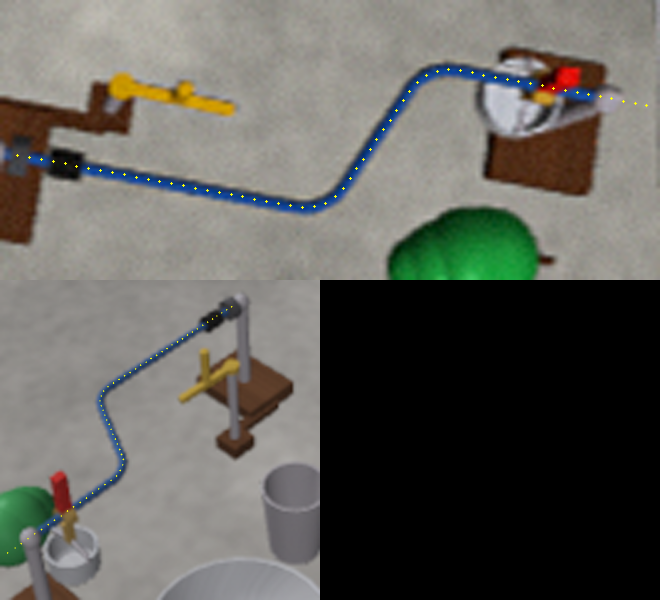

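```bash
cat > m.py <<'E'
from h import *
from rig import get_image,status
D={n:get_image(n) for n in("top","scene")};t,s=D["top"],D["scene"]
p=np.load("p.npy");h=p[2];u=np.array([np.cos(h),np.sin(h)]);n=np.array([-u[1],u[0]]);o=p[:2]
def rep(name,P): 
    d=P[:2]-o;print(name,np.round(P,4),"along %.4f left %.4f"%(d@u,d@n))
ct=lambda x,y:(310+x/4-.5,190+y/4-.5); cs=lambda x,y:(215+x/2.4615-.5,170+(y-280)/2.4615-.5)
rep("tabtop",onz(t,ct(569,76),.178)); rep("tabtop tri",tri([(t,ct(569,76)),(s,cs(58,474))]))
rep("bufface",onz(t,ct(82,165),.13)); rep("bufface tri",tri([(t,ct(82,165)),(s,cs(201,326))]))
rep("pivot",onz(t,ct(122,85),.118)); rep("pegtop",onz(t,ct(185,86),.158)); rep("pegtop tri",tri([(t,ct(185,86)),(s,cs(205,352))]))
rep("barend",onz(t,ct(234,108),.118))
rep("rail start post",onz(t,ct(610,100),.13))
E
python3 m.py
```

```text
tabtop [ 0.6229 -0.1788  0.178 ] along 0.0639 left 0.0007
tabtop tri [ 0.6228 -0.1792  0.1775] along 0.0635 left 0.0008
bufface [0.5666 0.1003 0.13  ] along 0.3313 left 0.0984
bufface tri [0.5646 0.0983 0.1283] along 0.3291 left 0.1001
pivot [0.6174 0.0766 0.118 ] along 0.3155 left 0.0447
pegtop [0.6123 0.0424 0.158 ] along 0.2810 left 0.0445
pegtop tri [0.6122 0.0415 0.1544] along 0.2801 left 0.0445
barend [0.6056 0.008  0.118 ] along 0.2459 left 0.0460
rail start post [ 0.6166 -0.2195  0.13  ] along 0.0227 left 0.0009
```

```bash
python3 -m handwheel '4 -7 3 0 0 -7 1;8 -14 3 0 0 -14 1;12 -21 3 0 0 -21 1;16 -28 3 0 0 -28 1;19 -33 3 0 0 -35 1;22 -37 3 0 0 -42 1;22 -37 3 0 0 -42 1;22 -37 3 0 0 -42 1'
```

```text
time_s: 0.97
position: [0.4002, 0.2121, 0.2594]
tool_rot: [[-0.391, 0.92, 0.0], [0.92, 0.391, 0.0], [-0.0, 0.0, -1.0]]
ft_force: [2.2, 0.0, -0.7]
grip_width: 0.0858
gripper_force: 0.0
```

```bash
python3 -m handwheel '6 -10 0 0 0 -7 1;10 -17 0 0 0 -14 1;14 -24 0 0 0 -21 1;18 -31 0 0 0 -28 1;22 -39 0 0 0 -32 1;22 -39 0 0 0 -32 1;22 -39 0 0 0 -32 1;22 -39 0 0 0 -32 1'
```

```text
time_s: 1.63
position: [0.5649, -0.0778, 0.2591]
tool_rot: [[0.156, 0.988, 0.0], [0.988, -0.156, 0.0], [0.0, -0.0, -1.0]]
ft_force: [1.1, 0.5, 0.8]
grip_width: 0.0854
gripper_force: 0.0
```

```bash
python3 -m handwheel '2 -3.5 0 0 0 0 1;4 -7 0 0 0 0 1;5.8 -10.1 0 0 0 0.3 1;5.8 -10.1 0 0 0 0.3 1;5.8 -10.1 0 0 0 0.3 1;5.8 -10.1 0 0 0 0.3 1'
python3 - <<'E'
from h import *
from rig import get_image
d=get_image("wrist");im=d["color"][:,:,::-1].copy();np.savez("w1.npz",**d)
p=np.load("p.npy");P=path(p,np.linspace(0.02,.3,50))
for u in proj(d,np.c_[P[:,:2],np.full(50,.13)]): cv2.circle(im,tuple(int(v) for v in u),2,(0,255,255),-1)
cv2.imwrite("pics/w1.png",im);print(d["xyz"],len(blue(d["color"],(0,0,640,400))))
E
```

```text
time_s: 2.13
position: [0.6221, -0.1764, 0.2589]
tool_rot: [[0.151, 0.989, -0.001], [0.989, -0.151, 0.001], [0.0, -0.001, -1.0]]
ft_force: [-0.5, 0.7, 0.2]
grip_width: 0.0853
gripper_force: 0.0
[ 0.63372965 -0.09853945  0.40070534] 1882
```

View pics/w1.png

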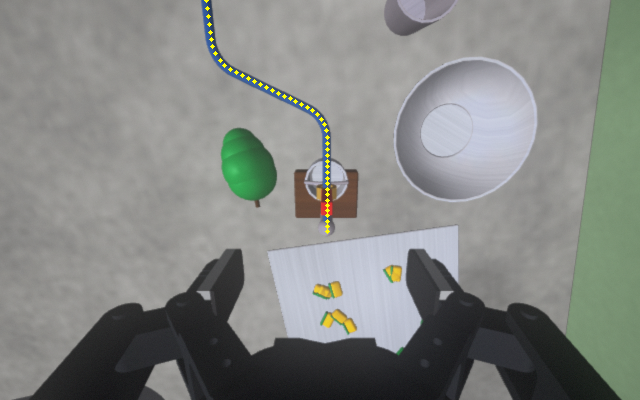

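```bash
cat > ref.py <<'E'
from h import *
import sys
p0=np.load("p.npy");d=dict(np.load(sys.argv[1]));B=blue(d["color"],(180,0,350,240))
def q(p):
    P=path(p,np.linspace(0,total(p),300));return proj(d,np.c_[P[:,:2],np.full(300,.13)])
res=lambda p:cKDTree(q(p)).query(B)[0]
print("before",res(p0).mean())
g=lambda p:np.r_[res(p)/np.sqrt(len(B))*5,(p-p0)/[.0015,.0015,.01,.003,.1]]
p=least_squares(g,p0,x_scale=[.01,.01,.05,.01,.01],diff_step=1e-4).x
print(p-p0,p,res(p).mean());np.save("p2.npy",p)
m=cv2.inRange(cv2.cvtColor(d["color"],cv2.COLOR_RGB2HSV),(0,150,60),(8,255,255));
P=np.argwhere(m)[:,::-1];P=P[(P[:,1]<240)&(P[:,0]>290)&(P[:,0]<360)];print(P.min(0),P.max(0))
u=np.array([np.cos(p[2]),np.sin(p[2])])
for uv in((P[:,0].mean(),P[:,1].max()+.5),(P[:,0].mean(),P[:,1].min())):
    for z in(.178,.137):
        X=onz(d,uv,z);e=X[:2]-p[:2];print(z,X,e@u,e@[-u[1],u[0]])
E
python3 ref.py w1.npz
```

```text
before 2.154064801338303
[-0.00131265  0.00017583 -0.00086854 -0.00038938 -0.0008573 ] [ 0.61273037 -0.2419085   1.41875713  0.13514218  0.18737006] 1.9484619489711952
[321 202] [332 214]
0.178 [ 0.62171743 -0.18499376  0.178     ] 0.057619322095327996 -0.00026342015651997243
0.137 [ 0.61950599 -0.20090997  0.137     ] 0.0415517770421923 -0.000488060778557652
0.178 [ 0.6233849  -0.17393994  0.178     ] 0.06879816846817045 -0.00023750924934157495
0.137 [ 0.62148044 -0.18782115  0.137     ] 0.05478864636141257 -0.0004573796795583108
```

```bash
python3 -c "
from rig import status;print(status.observe()['position'])"; python3 -m handwheel '0 -0.2 -3 0 0 0 0.7;0 -0.2 -6 0 0 0 0.5;0 -0.2 -8 0 0 0 0.5;0 -0.2 -8 0 0 0 0.5;0 -0.2 -8 0 0 0 0.5;0 -0.2 -8 0 0 0 0.5'
```

```text
[ 0.62206061 -0.17580951  0.25936729]
time_s: 2.68
position: [0.6229, -0.1784, 0.1814]
tool_rot: [[0.15, 0.989, 0.003], [0.989, -0.15, -0.001], [-0.001, 0.003, -1.0]]
ft_force: [-0.0, -0.0, 0.4]
grip_width: 0.0425
gripper_force: 0.0
```

```bash
python3 -m handwheel '-0.05 -0.1 -2 0 0 0 0.5;-0.05 -0.1 -3.6 0 0 0 0.4;-0.05 -0.1 -3.6 0 0 0 0.3;-0.05 -0.1 -3.6 0 0 0 0.3;-0.05 -0.1 -3.6 0 0 0 0.3' 20
python3 - <<'E'
from h import *
from rig import get_image,status
print(status.observe()["position"])
d=get_image("wrist");cv2.imwrite("pics/w2.png",d["color"][:,:,::-1]);np.savez("w2.npz",**d)
E
```

```text
time_s: 3.1
position: [0.6226, -0.1799, 0.1453]
tool_rot: [[0.151, 0.989, 0.003], [0.989, -0.15, -0.001], [-0.001, 0.003, -1.0]]
ft_force: [-0.0, -0.5, 0.4]
grip_width: 0.0255
gripper_force: 0.0
[ 0.62262072 -0.17994686  0.14533439]
```

View pics/w2.png

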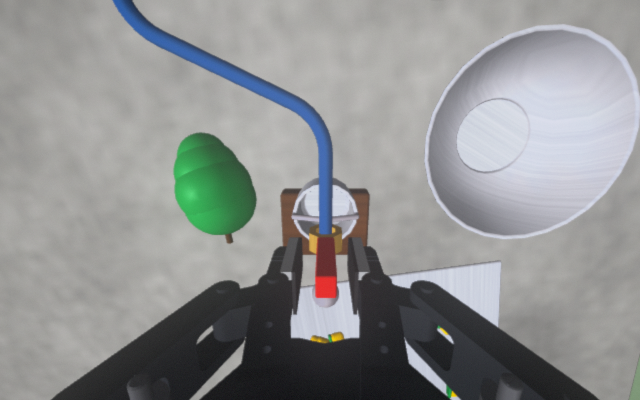

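```bash
python3 -m handwheel '0 0 0 0 0 0 0.2;0 0 0 0 0 0 0.1;0 0 0 0 0 0 0.1;0 0 0 0 0 0 0.05;0 0 0 0 0 0 0.05;0 0 0.1 0 0 0 0.05' 20; sed -i 's/(180,0,350,240)/(100,0,350,230)/' ref.py; python3 ref.py w2.npz|head -2
```

```text
time_s: 3.65
position: [0.622, -0.1798, 0.1446]
tool_rot: [[0.151, 0.989, 0.001], [0.989, -0.151, -0.0], [-0.0, 0.001, -1.0]]
ft_force: [-0.2, 0.2, -1.2]
grip_width: 0.0094
gripper_force: 20.9
before 3.807172553333361
[-1.39343118e-03 -6.67691629e-05 -1.42223427e-03 -9.36205082e-05
```

```bash
cat > way.py <<'E'
from h import *
import sys
p=(np.load("p.npy")+np.load("p2.npy"))/2
def rows(s0,ss):
    P=path(p,np.r_[s0,ss]);D=P-P[0]
    for s,d in zip(ss,D[1:]): print("s%.1f | %.2f %.2f 0 0 0 %.1f"%(s*1000,d[0]*100,d[1]*100,np.degrees(d[2])))
def where(xy):
    S=np.linspace(0,.5,5001);P=path(p,S);i=np.argmin(((P[:,:2]-xy)**2).sum(1));h=P[i,2];e=np.array(xy)-P[i,:2]
    return S[i],e@[-np.sin(h),np.cos(h)],np.degrees(h)
if __name__=="__main__":
    from rig import status
    o=status.observe();y=np.degrees(np.arctan2(*o["tool_rot"][:2,1][::-1] if hasattr(o["tool_rot"],"shape") else (o["tool_rot"][1][1],o["tool_rot"][0][1])))+90
    print(p,"L",total(p),"arc starts",p[3]-T,p[3]-T+R*A65,p[3]+.11-3*T+R*A65,p[3]+.11-3*T+2*R*A65)
    print("s,lat,head",where(o["position"][:2]),"tool",y,o["ft_force"],o["position"])
    s0=float(sys.argv[1])/1000; rows(s0,np.array([float(v) for v in sys.argv[2].split(",")])/1000)
E
python3 way.py 62.6 66,72,80,88,96,103,110,116
```

```text
[ 0.61334631 -0.24211771  1.41891455  0.13548475  0.18769415] L 0.42479831271640955 arc starts 0.11637264144806744 0.15040656186195686 0.22218234621350727 0.2562162666273967
s,lat,head (np.float64(0.0629), np.float64(0.0008880191740636864), np.float64(81.2978151285898)) tool 81.33176959293702 [-0.24455852  0.21010831 -1.24077754] [ 0.62198767 -0.17979127  0.14457412]
s66.0 | 0.05 0.34 0 0 0 0.0
s72.0 | 0.14 0.93 0 0 0 0.0
s80.0 | 0.26 1.72 0 0 0 0.0
s88.0 | 0.38 2.51 0 0 0 0.0
s96.0 | 0.51 3.30 0 0 0 0.0
s103.0 | 0.61 3.99 0 0 0 0.0
s110.0 | 0.72 4.69 0 0 0 0.0
s116.0 | 0.81 5.28 0 0 0 0.0
```

```bash
python3 -m handwheel '0 0 0.1 0 0 0 0.05;0.05 0.34 0.1 0 0 0 0.05;0.14 0.93 0.1 0 0 0 0.05;0.26 1.72 0.1 0 0 0 0.05;0.38 2.51 0.1 0 0 0 0.05;0.51 3.30 0.1 0 0 0 0.05;0.61 3.99 0.1 0 0 0 0.05;0.61 3.99 0.1 0 0 0 0.05'; python3 way.py 103 110,116,118.6,121.2,123.8,126.4,129,131.6
```

```text
time_s: 4.32
position: [0.6281, -0.138, 0.1452]
tool_rot: [[0.149, 0.989, -0.0], [0.989, -0.149, 0.0], [0.0, -0.0, -1.0]]
ft_force: [0.4, -0.8, -1.0]
grip_width: 0.0098
gripper_force: 20.9
[ 0.61334631 -0.24211771  1.41891455  0.13548475  0.18769415] L 0.42479831271640955 arc starts 0.11637264144806744 0.15040656186195686 0.22218234621350727 0.2562162666273967
s,lat,head (np.float64(0.1051), np.float64(0.001148004767024186), np.float64(81.2978151285898)) tool 81.42907144215395 [ 0.37816916 -0.78033289 -0.95092728] [ 0.6281188  -0.13801598  0.14516386]
s110.0 | 0.11 0.69 0 0 0 0.0
s116.0 | 0.20 1.29 0 0 0 0.0
s118.6 | 0.23 1.54 0 0 0 4.3
s121.2 | 0.24 1.80 0 0 0 9.2
s123.8 | 0.22 2.06 0 0 0 14.2
s126.4 | 0.19 2.32 0 0 0 19.2
s129.0 | 0.13 2.57 0 0 0 24.1
s131.6 | 0.05 2.82 0 0 0 29.1
```

```bash
for i in 1 2 3 4 5; do python3 -m handwheel '0 0 0 0 0 0 0.05' | grep -E "pos|ft_"; done
```

```text
position: [0.628, -0.1393, 0.1452]
ft_force: [-1.1, 0.1, -1.0]
position: [0.628, -0.1399, 0.1452]
ft_force: [-0.7, -1.3, -1.0]
position: [0.6279, -0.1402, 0.1451]
ft_force: [0.4, 0.1, -0.7]
position: [0.6279, -0.1402, 0.1451]
ft_force: [-0.2, -0.5, -1.0]
position: [0.6279, -0.1402, 0.1451]
ft_force: [0.6, -0.9, -1.5]
```

```bash
python3 -m handwheel '0.07 0.45 0 0 0 0 0.05;0.13 0.88 0 0 0 0 0.05;0.2 1.29 0 0 0 0 0.05;0.23 1.54 0 0 0 4.3 0.05;0.24 1.80 0 0 0 9.2 0.05;0.22 2.06 0 0 0 14.2 0.05;0.19 2.32 0 0 0 19.2 0.05;0.13 2.57 0 0 0 24.1 0.05';  python3 way.py 129 131.6,134.2,136.8,139.4,142,144.6,147.2,150.4
```

```text
time_s: 5.4
position: [0.6293, -0.1135, 0.1452]
tool_rot: [[-0.271, 0.963, 0.0], [0.963, 0.271, 0.0], [0.0, 0.0, -1.0]]
ft_force: [0.4, 0.3, -1.6]
grip_width: 0.0098
gripper_force: 20.9
[ 0.61334631 -0.24211771  1.41891455  0.13548475  0.18769415] L 0.42479831271640955 arc starts 0.11637264144806744 0.15040656186195686 0.22218234621350727 0.2562162666273967
s,lat,head (np.float64(0.1303), np.float64(0.0005455615810253153), np.float64(107.89711062162878)) tool 105.70219507970162 [ 0.40345305  0.26092514 -1.60319367] [ 0.62932555 -0.1134872   0.14515058]
s131.6 | -0.08 0.25 0 0 0 5.0
s134.2 | -0.18 0.49 0 0 0 9.9
s136.8 | -0.30 0.72 0 0 0 14.9
s139.4 | -0.44 0.94 0 0 0 19.9
s142.0 | -0.60 1.14 0 0 0 24.8
s144.6 | -0.78 1.33 0 0 0 29.8
s147.2 | -0.97 1.51 0 0 0 34.8
s150.4 | -1.23 1.70 0 0 0 40.9
```

Low forces; continue.

```bash
python3 -m handwheel '-0.08 0.25 0 0 0 5 0.05;-0.18 0.49 0 0 0 9.9 0.05;-0.30 0.72 0 0 0 14.9 0.05;-0.44 0.94 0 0 0 19.9 0.05;-0.60 1.14 0 0 0 24.8 0.05;-0.78 1.33 0 0 0 29.8 0.05;-0.97 1.51 0 0 0 34.8 0.05;-1.23 1.70 0 0 0 40.9 0.05';  python3 way.py 150.4 156,163,170,178,186,194,202,208
```

```text
time_s: 6.07
position: [0.617, -0.0966, 0.1452]
tool_rot: [[-0.835, 0.55, 0.0], [0.55, 0.835, 0.0], [-0.0, 0.0, -1.0]]
ft_force: [0.4, -0.5, -1.3]
grip_width: 0.0097
gripper_force: 20.9
[ 0.61334631 -0.24211771  1.41891455  0.13548475  0.18769415] L 0.42479831271640955 arc starts 0.11637264144806744 0.15040656186195686 0.22218234621350727 0.2562162666273967
s,lat,head (np.float64(0.15180000000000002), np.float64(-0.0003172922375799463), np.float64(146.29781512858983)) tool 146.59958172722244 [ 0.40075562 -0.48551871 -1.34206048] [ 0.61697035 -0.09655637  0.14518206]
s156.0 | -0.47 0.31 0 0 0 0.0
s163.0 | -1.05 0.70 0 0 0 0.0
s170.0 | -1.63 1.09 0 0 0 0.0
s178.0 | -2.30 1.53 0 0 0 0.0
s186.0 | -2.96 1.98 0 0 0 0.0
s194.0 | -3.63 2.42 0 0 0 0.0
s202.0 | -4.29 2.86 0 0 0 0.0
s208.0 | -4.79 3.20 0 0 0 0.0
```

```bash
python3 -m handwheel '-0.47 0.31 0 0 0 0 0.05;-1.05 0.70 0 0 0 0 0.05;-1.63 1.09 0 0 0 0 0.05;-2.30 1.53 0 0 0 0 0.05;-2.96 1.98 0 0 0 0 0.05;-3.63 2.42 0 0 0 0 0.05;-4.29 2.86 0 0 0 0 0.05;-4.79 3.2 0 0 0 0 0.05';python3 -m handwheel '0 0 0 0 0 0 0.05;0 0 0 0 0 0 0.05;0 0 0 0 0 0 0.05'; python3 way.py 208 213,218,222.2,224.8,227.4,230,232.6,235.2
```

```text
time_s: 6.73
position: [0.5682, -0.0645, 0.1453]
tool_rot: [[-0.832, 0.555, -0.0], [0.555, 0.832, 0.0], [0.0, 0.0, -1.0]]
ft_force: [0.4, 0.7, -1.4]
grip_width: 0.0095
gripper_force: 20.9
time_s: 6.98
position: [0.5693, -0.0653, 0.1452]
tool_rot: [[-0.832, 0.555, 0.0], [0.555, 0.832, -0.0], [-0.0, 0.0, -1.0]]
ft_force: [-0.4, 0.6, -0.7]
grip_width: 0.0099
gripper_force: 20.9
[ 0.61334631 -0.24211771  1.41891455  0.13548475  0.18769415] L 0.42479831271640955 arc starts 0.11637264144806744 0.15040656186195686 0.22218234621350727 0.2562162666273967
s,lat,head (np.float64(0.2088), np.float64(0.00015896507429403932), np.float64(146.29781512858983)) tool 146.32271630224537 [-0.43579101  0.58164265 -0.72906872] [ 0.56928455 -0.06532374  0.14522782]
s213.0 | -0.42 0.28 0 0 0 0.0
s218.0 | -0.83 0.55 0 0 0 0.0
s222.2 | -1.18 0.79 0 0 0 -0.0
s224.8 | -1.39 0.94 0 0 0 -5.0
s227.4 | -1.59 1.11 0 0 0 -10.0
s230.0 | -1.77 1.30 0 0 0 -14.9
s232.6 | -1.93 1.50 0 0 0 -19.9
s235.2 | -2.07 1.72 0 0 0 -24.9
```

```bash
python3 -m handwheel '-0.42 0.28 0 0 0 0 0.05;-0.83 0.55 0 0 0 0 0.05;-1.18 0.79 0 0 0 0 0.05;-1.39 0.94 0 0 0 -5 0.05;-1.59 1.11 0 0 0 -10 0.05;-1.77 1.30 0 0 0 -14.9 0.05;-1.93 1.50 0 0 0 -19.9 0.05;-2.07 1.72 0 0 0 -24.9 0.05'; python3 way.py 235.2 237.8,240.4,243,245.6,248.2,250.8,253.4,256.2
```

```text
time_s: 7.65
position: [0.548, -0.0477, 0.1452]
tool_rot: [[-0.518, 0.855, -0.0], [0.855, 0.518, -0.0], [-0.0, -0.0, -1.0]]
ft_force: [0.1, 0.5, -1.4]
grip_width: 0.0099
gripper_force: 20.9
[ 0.61334631 -0.24211771  1.41891455  0.13548475  0.18769415] L 0.42479831271640955 arc starts 0.11637264144806744 0.15040656186195686 0.22218234621350727 0.2562162666273967
s,lat,head (np.float64(0.23650000000000002), np.float64(0.000753326786278888), np.float64(118.95311064540525)) tool 121.18558145907252 [ 0.10945241  0.53622984 -1.35133105] [ 0.54795946 -0.04767348  0.14521757]
s237.8 | -0.13 0.23 0 0 0 -5.0
s240.4 | -0.23 0.46 0 0 0 -9.9
s243.0 | -0.32 0.71 0 0 0 -14.9
s245.6 | -0.38 0.96 0 0 0 -19.9
s248.2 | -0.42 1.22 0 0 0 -24.8
s250.8 | -0.44 1.48 0 0 0 -29.8
s253.4 | -0.44 1.74 0 0 0 -34.8
s256.2 | -0.41 2.02 0 0 0 -40.1
```

```bash
python3 -m handwheel '-0.13 0.23 0 0 0 -5 0.05;-0.23 0.46 0 0 0 -9.9 0.05;-0.32 0.71 0 0 0 -14.9 0.05;-0.38 0.96 0 0 0 -19.9 0.05;-0.42 1.22 0 0 0 -24.8 0.05;-0.44 1.48 0 0 0 -29.8 0.05;-0.44 1.74 0 0 0 -34.8 0.05;-0.41 2.02 0 0 0 -40.1 0.05'; python3 way.py 256.2 262,271,281,291,301,311,321,330
```

```text
time_s: 8.32
position: [0.544, -0.0275, 0.1452]
tool_rot: [[0.155, 0.988, 0.0], [0.988, -0.155, -0.0], [-0.0, 0.0, -1.0]]
ft_force: [0.3, 0.4, -0.9]
grip_width: 0.0098
gripper_force: 20.9
[ 0.61334631 -0.24211771  1.41891455  0.13548475  0.18769415] L 0.42479831271640955 arc starts 0.11637264144806744 0.15040656186195686 0.22218234621350727 0.2562162666273967
s,lat,head (np.float64(0.25680000000000003), np.float64(0.0013295484019635255), np.float64(81.2978151285898)) tool 81.08569111743263 [ 0.30246685  0.39873347 -0.89613911] [ 0.54399711 -0.02749201  0.14524726]
s262.0 | 0.09 0.57 0 0 0 -0.0
s271.0 | 0.22 1.46 0 0 0 -0.0
s281.0 | 0.38 2.45 0 0 0 -0.0
s291.0 | 0.53 3.44 0 0 0 -0.0
s301.0 | 0.68 4.43 0 0 0 -0.0
s311.0 | 0.83 5.42 0 0 0 -0.0
s321.0 | 0.98 6.41 0 0 0 -0.0
s330.0 | 1.12 7.30 0 0 0 -0.0
```

```bash
python3 -m handwheel '0.09 0.57 0 0 0 0 0.05;0.22 1.46 0 0 0 0 0.05;0.38 2.45 0 0 0 0 0.05;0.53 3.44 0 0 0 0 0.05;0.68 4.43 0 0 0 0 0.05;0.83 5.42 0 0 0 0 0.05;0.98 6.41 0 0 0 0 0.05;1.12 7.3 0 0 0 0 0.05';python3 -m handwheel '0 0 0 0 0 0 0.05;0 0 0 0 0 0 0.05;0 0 0 0 0 0 0.05;0 0 0 0 0 0 0.05'; python3 way.py 330 338,346,354,362,368,372
python3 - <<'E'
from h import *
from rig import get_image
d=get_image("wrist");cv2.imwrite("pics/w3.png",d["color"][:,:,::-1]);np.savez("w3.npz",**d)
E
```

```text
time_s: 8.98
position: [0.5556, 0.0465, 0.1451]
tool_rot: [[0.15, 0.989, -0.0], [0.989, -0.15, 0.0], [0.0, -0.0, -1.0]]
ft_force: [-0.7, -0.4, -0.9]
grip_width: 0.0095
gripper_force: 20.9
time_s: 9.32
position: [0.5554, 0.0448, 0.1451]
tool_rot: [[0.151, 0.988, -0.0], [0.988, -0.151, -0.0], [-0.0, -0.0, -1.0]]
ft_force: [0.1, -0.3, -0.7]
grip_width: 0.0098
gripper_force: 20.9
[ 0.61334631 -0.24211771  1.41891455  0.13548475  0.18769415] L 0.42479831271640955 arc starts 0.11637264144806744 0.15040656186195686 0.22218234621350727 0.2562162666273967
s,lat,head (np.float64(0.33), np.float64(0.0009590327529152439), np.float64(81.2978151285898)) tool 81.30134102332492 [ 0.14684121 -0.27486655 -0.66329707] [0.55543931 0.04481509 0.14513796]
s338.0 | 0.12 0.79 0 0 0 0.0
s346.0 | 0.24 1.58 0 0 0 0.0
s354.0 | 0.36 2.37 0 0 0 0.0
s362.0 | 0.48 3.16 0 0 0 0.0
s368.0 | 0.57 3.76 0 0 0 0.0
s372.0 | 0.64 4.15 0 0 0 0.0
```

View pics/w3.png

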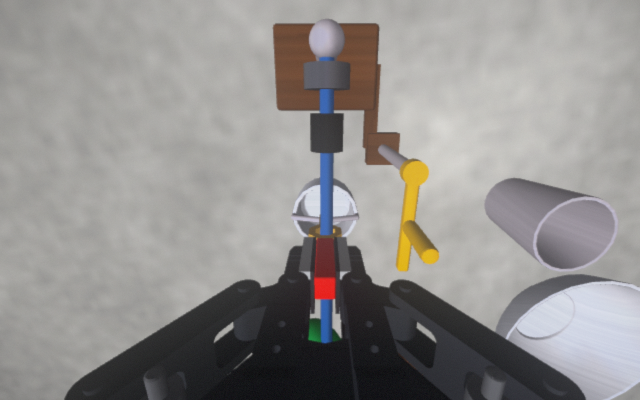

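Run:
```python
from way import *
d=dict(np.load("w3.npz"));u=np.array([np.cos(p[2]),np.sin(p[2])])
g=cv2.cvtColor(d["color"],cv2.COLOR_RGB2GRAY);print(g[136:160,315],g[136:160,337])
for n,uv,z in(("face",(326,151),.121),("face",(326,151),.13),("face",(326,151),.139),("peg",(431,258),.158),("pivot",(415,171),.12),("barend",(403,268),.118)):
    X=onz(d,uv,z);e=X[:2]-p[:2];print(n,z,X,"along %.4f left %.4f s %.4f"%(e@u,e@[-u[1],u[0]],where(X[:2])[0]))
```

```text
[ 64  64  62  64  63  66  65  65  66  67  66  65  64  66  67  75 120 167
 179 180 178 180 180 181] [ 58  58  58  57  58  57  59  56  57  58  59  58  60  60  61  68 113 175
 188 186 185 183 185 183]
face 0.121 [0.56389331 0.09774333 0.121     ] along 0.3285 left 0.1003 s 0.3836
face 0.13 [0.56406241 0.09909718 0.13      ] along 0.3298 left 0.1003 s 0.3850
face 0.139 [0.5642315  0.10045104 0.139     ] along 0.3312 left 0.1004 s 0.3863
peg 0.158 [0.60986494 0.04061109 0.158     ] along 0.2789 left 0.0462 s 0.3341
pivot 0.12 [0.615181   0.07753546 0.12      ] along 0.3163 left 0.0465 s 0.3714
barend 0.118 [0.60393433 0.01025761 0.118     ] along 0.2480 left 0.0475 s 0.3032
```

```bash
python3 -m handwheel '0.12 0.79 0 0 0 0 0.05;0.24 1.58 0 0 0 0 0.05;0.36 2.37 0 0 0 0 0.05;0.48 3.16 0 0 0 0 0.05;0.57 3.76 0 0 0 0 0.05;0.62 4.05 0 0 0 0 0.05;0.67 4.35 0 0 0 0 0.05;0.67 4.35 0 0 0 0 0.05'; for i in 1 2 3 4; do python3 -m handwheel '0.015 0.1 0 0 0 0 0.05;0.03 0.2 0 0 0 0 0.05;0.03 0.2 0 0 0 0 0.05;0.03 0.2 0 0 0 0 0.05;0.03 0.2 0 0 0 0 0.05' | grep -E "pos|ft_f"; done
```

```text
time_s: 10.03
position: [0.5622, 0.0893, 0.1451]
tool_rot: [[0.15, 0.989, -0.0], [0.989, -0.15, 0.0], [-0.0, -0.0, -1.0]]
ft_force: [0.0, 0.1, -0.7]
grip_width: 0.0095
gripper_force: 20.9
position: [0.5624, 0.0906, 0.1452]
ft_force: [0.1, 0.1, -1.4]
position: [0.5627, 0.0928, 0.1451]
ft_force: [-0.4, -0.4, -0.3]
position: [0.5631, 0.0947, 0.1451]
ft_force: [-0.6, -0.5, -1.6]
position: [0.5633, 0.0966, 0.1452]
ft_force: [-0.3, -2.2, -0.0]
```

```bash
python3 -m handwheel '0.01 0.1 0 0 0 0 0.05;0.02 0.15 0 0 0 0 0.05;0.02 0.15 0 0 0 0 0.05'; for i in 1 2 3 4; do python3 -m handwheel '0 0 0 0 0 0 0.05' | grep -E "ft_f|pos"; done;  python3 - <<'E'
from h import *
from rig import get_image
d=get_image("wrist");np.savez("w4.npz",**d)
cv2.imwrite("pics/w4.png",cv2.resize(d["color"][40:280,220:460,::-1],None,fx=2.5,fy=2.5,interpolation=cv2.INTER_CUBIC))
E
```

```text
time_s: 11.95
position: [0.5636, 0.0982, 0.1452]
tool_rot: [[0.151, 0.989, 0.0], [0.989, -0.151, -0.0], [-0.0, 0.0, -1.0]]
ft_force: [-1.1, -3.7, -1.2]
grip_width: 0.0098
gripper_force: 20.9
position: [0.5636, 0.0982, 0.1451]
ft_force: [-0.5, -3.0, -0.9]
position: [0.5636, 0.0982, 0.1452]
ft_force: [-0.0, -3.9, -1.1]
position: [0.5636, 0.0982, 0.1452]
ft_force: [0.3, -3.0, -1.0]
position: [0.5636, 0.0982, 0.1452]
ft_force: [0.4, -4.2, -1.2]
```

View pics/w4.png

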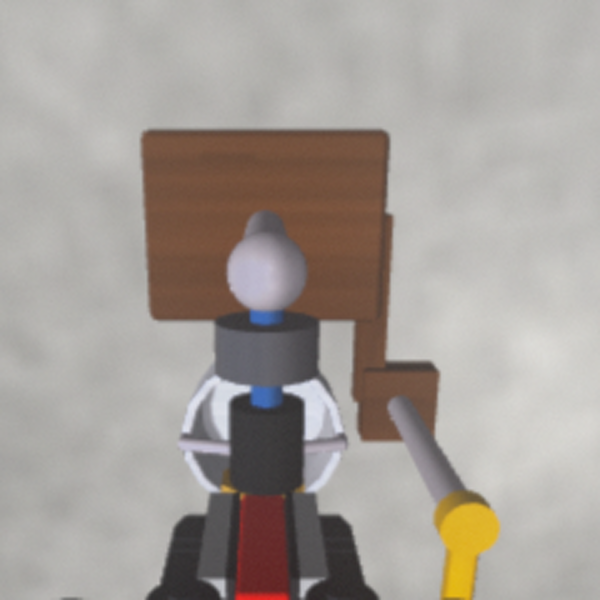

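```bash
python3 -m handwheel '-0.02 -0.15 0 0 0 0 0.05;-0.04 -0.3 -0.05 0 0 0 0.05;-0.07 -0.46 -0.1 0 0 0 0.05;-0.07 -0.46 -0.15 0 0 0 0.05;-0.07 -0.46 -0.2 0 0 0 0.05;-0.07 -0.46 -0.2 0 0 0 0.05;-0.07 -0.46 -0.2 0 0 0 0.05'; python3 -m handwheel '0 0 0 0 0 0 0.1;0 0 0 0 0 0 0.15;0 0 0 0 0 0 0.25;0 0 0 0 0 0 0.3;0 0 0 0 0 0 0.35;0 0 0 0 0 0 0.35'; python3 -m handwheel '0 0 1 0 0 0 0.35;0 0 3 0 0 0 0.35;0 0 6 0 0 0 0.35;0 0 6 0 0 0 0.35;0 0 6 0 0 0 0.35'
```

```text
time_s: 12.92
position: [0.563, 0.0938, 0.144]
tool_rot: [[0.151, 0.989, 0.001], [0.989, -0.151, 0.0], [0.0, 0.001, -1.0]]
ft_force: [-2.3, -1.0, 7.3]
grip_width: 0.0096
gripper_force: 22.0
time_s: 13.42
position: [0.5628, 0.0937, 0.143]
tool_rot: [[0.151, 0.989, -0.0], [0.989, -0.151, 0.0], [0.0, -0.0, -1.0]]
ft_force: [0.6, 0.2, 0.3]
grip_width: 0.0299
gripper_force: 0.0
time_s: 13.83
position: [0.5635, 0.0937, 0.2052]
tool_rot: [[0.151, 0.989, 0.004], [0.989, -0.151, -0.0], [0.0, 0.004, -1.0]]
ft_force: [-0.3, -0.1, -0.4]
grip_width: 0.0299
gripper_force: 0.0
```

```bash
cat > peg.py <<'E'
from way import *
import sys
from rig import status
u=np.array([np.cos(p[2]),np.sin(p[2])]);n=np.array([-u[1],u[0]])
piv=p[:2]+.3142*u+.0450*n
o=status.observe();print(o["position"],o["ft_force"])
def c(th,d): 
    th=np.radians(th);return piv+.035*(-u*np.cos(th)+n*np.sin(th))-d*(u*np.sin(th)+n*np.cos(th))
cur=np.array(o["position"][:2]) if sys.argv[1]=="now" else c(*[float(v) for v in sys.argv[1].split(",")])
cy=0 if sys.argv[1]=="now" else -float(sys.argv[1].split(",")[0])
for a in sys.argv[2:]:
    th,d=[float(v) for v in a.split(",")];e=(c(th,d)-cur)*100;print(a,"%.2f %.2f | yaw %.1f"%(e[0],e[1],-th-cy))
E
python3 peg.py now 0,.028 0,.015
```

```text
[0.56347226 0.09366745 0.20517394] [-0.32617426 -0.09115291 -0.39248433]
0,.028 7.53 -5.72 | yaw -0.0
0,.015 6.25 -5.53 | yaw -0.0
```

```bash
python3 -m handwheel '2.5 -2 0 0 0 0 0;5 -4 0 0 0 0 0;7.53 -5.72 0 0 0 0 0;7.53 -5.72 0 0 0 0 0;7.53 -5.72 -2 0 0 0 0;7.53 -5.72 -4 0 0 0 0;7.53 -5.72 -6.2 0 0 0 0;7.53 -5.72 -6.2 0 0 0 0'; python3 -m handwheel '0 0 0 0 0 0 0;0 0 0 0 0 0 0;0 0 0 0 0 0 0'
python3 - <<'E'
from h import *
from rig import get_image
d=get_image("wrist");np.savez("w5.npz",**d)
cv2.imwrite("pics/w5.png",d["color"][:,:,::-1])
E
```

```text
time_s: 14.5
position: [0.6358, 0.0367, 0.1361]
tool_rot: [[0.151, 0.989, -0.009], [0.989, -0.151, 0.001], [-0.0, -0.009, -1.0]]
ft_force: [-0.1, -0.2, -0.9]
grip_width: 0.0001
gripper_force: 0.0
time_s: 14.75
position: [0.6387, 0.0365, 0.1427]
tool_rot: [[0.151, 0.989, 0.002], [0.989, -0.151, -0.0], [0.0, 0.002, -1.0]]
ft_force: [-0.7, -0.5, 0.1]
grip_width: -0.0
gripper_force: 0.0
```

View pics/w5.png

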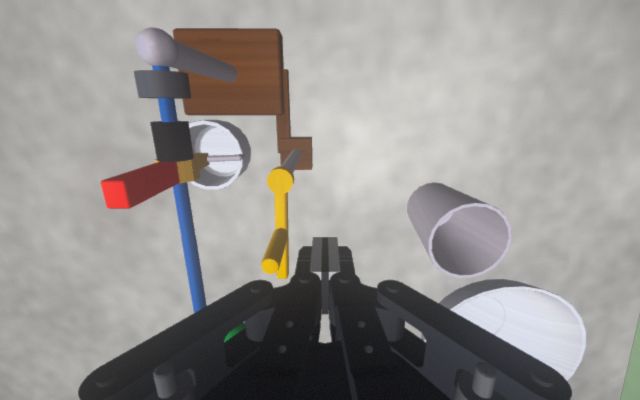

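```bash
python3 peg.py 0,.028 0,.020 0,.015 4,.012 9,.012 14,.012 19,.012 24,.012 29,.012; echo; python3 peg.py 29,.012 34,.012 39,.012 44,.012 49,.012 54,.012 59,.012 64,.012 69,.012; echo;python3 peg.py 69,.012 73,.012 77,.012 81,.012 84,.012 87,.012 90,.012
```

```text
[0.63862998 0.03645234 0.14260858] [ 0.27952453 -0.02427301 -0.01172421]
0,.020 -0.79 0.12 | yaw 0.0
0,.015 -1.29 0.20 | yaw 0.0
4,.012 -1.84 0.21 | yaw -4.0
9,.012 -2.16 0.18 | yaw -9.0
14,.012 -2.48 0.19 | yaw -14.0
19,.012 -2.80 0.23 | yaw -19.0
24,.012 -3.12 0.29 | yaw -24.0
29,.012 -3.43 0.38 | yaw -29.0

[0.63862998 0.03645234 0.14260858] [ 0.27952453 -0.02427301 -0.01172421]
34,.012 -0.30 0.12 | yaw -5.0
39,.012 -0.59 0.26 | yaw -10.0
44,.012 -0.87 0.43 | yaw -15.0
49,.012 -1.13 0.62 | yaw -20.0
54,.012 -1.37 0.83 | yaw -25.0
59,.012 -1.59 1.06 | yaw -30.0
64,.012 -1.79 1.32 | yaw -35.0
69,.012 -1.97 1.59 | yaw -40.0

[0.63862998 0.03645234 0.14260858] [ 0.27952453 -0.02427301 -0.01172421]
73,.012 -0.13 0.23 | yaw -4.0
77,.012 -0.24 0.46 | yaw -8.0
81,.012 -0.33 0.70 | yaw -12.0
84,.012 -0.39 0.88 | yaw -15.0
87,.012 -0.44 1.07 | yaw -18.0
90,.012 -0.48 1.26 | yaw -21.0
```

```bash
python3 -m handwheel '-0.79 0.12 0 0 0 0 0;-1.29 0.2 0 0 0 0 0;-1.84 0.21 0 0 0 -4 0;-2.16 0.18 0 0 0 -9 0;-2.48 0.19 0 0 0 -14 0;-2.8 0.23 0 0 0 -19 0;-3.12 0.29 0 0 0 -24 0;-3.43 0.38 0 0 0 -29 0';python3 -m handwheel '-0.3 0.12 0 0 0 -5 0;-0.59 0.26 0 0 0 -10 0;-0.87 0.43 0 0 0 -15 0;-1.13 0.62 0 0 0 -20 0;-1.37 0.83 0 0 0 -25 0;-1.59 1.06 0 0 0 -30 0;-1.79 1.32 0 0 0 -35 0;-1.97 1.59 0 0 0 -40 0'
python3 - <<'E'
from h import *
from rig import get_image
d=get_image("top");np.savez("t6.npz",**d);e=get_image("scene")
a=cv2.resize(d["color"][190:260,310:410,::-1],None,fx=4,fy=4,interpolation=cv2.INTER_CUBIC)
b=cv2.resize(e["color"][140:260,260:360,::-1],None,fx=4,fy=4,interpolation=cv2.INTER_CUBIC)
o=np.zeros((480,800,3),np.uint8);o[:280,:400]=a;o[:,400:]=b;cv2.imwrite("pics/c6.png",o)
E
```

```text
time_s: 15.47
position: [0.6043, 0.0401, 0.1421]
tool_rot: [[0.615, 0.789, 0.003], [0.789, -0.615, -0.0], [0.001, 0.002, -1.0]]
ft_force: [2.9, -0.5, -0.3]
grip_width: -0.0001
gripper_force: 1.0
time_s: 16.13
position: [0.5846, 0.0559, 0.1421]
tool_rot: [[0.978, 0.209, 0.003], [0.209, -0.978, -0.001], [0.002, 0.001, -1.0]]
ft_force: [2.4, -1.6, 0.3]
grip_width: -0.0
gripper_force: 1.1
```

View pics/c6.png

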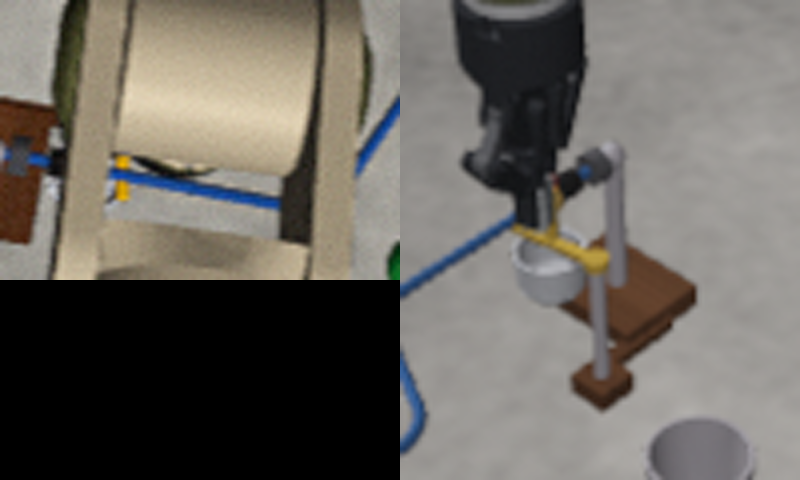

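```bash
python3 -m handwheel '-0.07 0.12 0 0 0 -2 0;-0.13 0.23 0 0 0 -4 0;-0.19 0.35 0 0 0 -6 0;-0.24 0.46 0 0 0 -8 0;-0.24 0.46 0 0 0 -8 0;-0.24 0.46 0 0 0 -8 0'|grep -E "pos|ft_"; python3 -m handwheel '-0.04 0.12 0 0 0 -2 0;-0.09 0.24 0 0 0 -4 0;-0.12 0.34 0 0 0 -6 0;-0.12 0.34 0 0 0 -6 0'|grep -E "pos|ft_"; python3 -m handwheel '0 0 0 0 0 0 0'|grep ft
```

```text
position: [0.5819, 0.0606, 0.1416]
ft_force: [0.1, -1.6, 0.8]
position: [0.5805, 0.0638, 0.1414]
ft_force: [-0.8, -3.5, 2.5]
ft_force: [-0.1, -3.6, 1.5]
```

```bash
python3 -m handwheel '-0.02 0.06 0 0 0 -1 0;-0.04 0.13 0 0 0 -2 0;-0.04 0.13 0 0 0 -2 0;-0.04 0.13 0 0 0 -2 0'|grep -E "pos|ft_"; python3 -m handwheel '-0.02 0.06 0 0 0 -1 0;-0.03 0.13 0 0 0 -2 0;-0.03 0.13 0 0 0 -2 0;-0.03 0.13 0 0 0 -2 0'|grep -E "pos|ft_"
```

```text
position: [0.5802, 0.0652, 0.1413]
ft_force: [-0.7, -5.2, 3.5]
position: [0.5798, 0.0662, 0.1413]
ft_force: [-0.7, -5.7, 2.5]
```

```bash
python3 -m handwheel '-0.04 -0.25 0 0 0 0 0;-0.15 -1 0 0 0 0 0;-0.3 -2 0 0 0 0 0;-0.3 -2 2 0 0 0 0;-0.3 -2 5 0 0 0 0;-0.3 -3 8 0 0 0 0;-0.3 -5 11 0 0 0 0;-0.3 -8 14 0 0 0 0';python3 -m handwheel '0 -4 0 0 0 5 0;0 -8 0 0 0 10 0;0 -12 0 0 0 10 0;0 -14 0 0 0 10 0;0 -14 0 0 0 10 0;0 -14 0 0 0 10 0;0 -14 0 0 0 10 0' | grep -E "time|pos|ft_"
python3 - <<'E'
from h import *
from rig import get_image
d=get_image("top");np.savez("t7.npz",**d);e=get_image("scene")
a=cv2.resize(d["color"][200:260,310:376,::-1],None,fx=6,fy=6,interpolation=cv2.INTER_CUBIC)
b=cv2.resize(e["color"][160:260,260:340,::-1],None,fx=5,fy=5,interpolation=cv2.INTER_CUBIC)
o=np.zeros((500,800,3),np.uint8);o[:360,:396]=a;o[:,400:]=b;cv2.imwrite("pics/c7.png",o)
E
```

```text
time_s: 18.48
position: [0.5763, -0.0124, 0.2821]
tool_rot: [[0.995, -0.096, 0.0], [-0.096, -0.995, 0.001], [-0.0, -0.001, -1.0]]
ft_force: [0.6, -0.0, -0.1]
grip_width: -0.0001
gripper_force: 0.0
time_s: 19.07
position: [0.5767, -0.1523, 0.2804]
ft_force: [0.2, 0.5, 0.2]
```

View pics/c7.png

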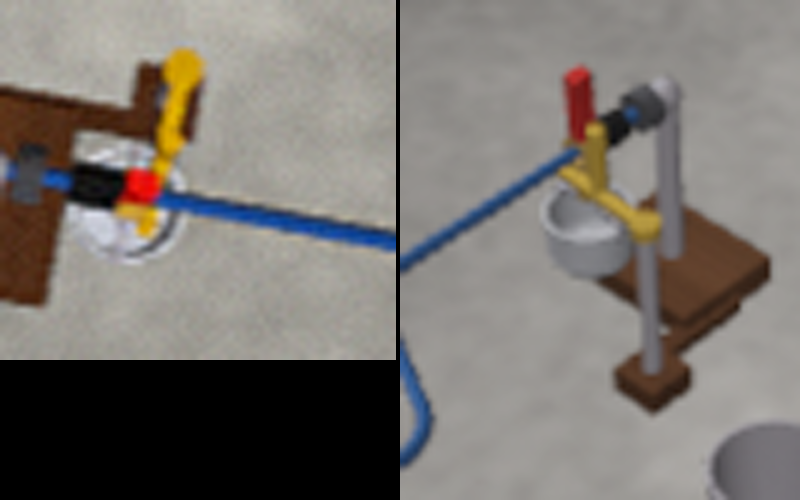

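```bash
python3 -c "
from rig import env;print(env.close_job())"
```

```text
the job is handed in; nothing more can be done
None
```

The carrier was slid round both bends and pressed the buffer in about 5 mm. The keeper is closed behind it at about 91–92° as measured from the image. The job was handed in at about 19 s with the arm clear; no verdict was returned. The highest wrist force I read while sliding it was about 7 N.

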